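# Plug the reference gauge into the injector tester and tug-test its latch

## Robot

A 7-joint arm with a two-finger parallel gripper is mounted at the origin on the work surface. World frame = base frame: x ahead of the robot, y to its left, z up, the work surface at z = 0. Lengths are in mm, angles in rad, forces in N, time in s.
With the tool pointing down it reaches from about 425 to 925 mm from the base axis. Payload 6.8 kg.
Tool frame: the origin (TCP) lies at the very end of the fingers, on their centre line; the grasp point (between the pads) lies 19 mm behind it; z points along the fingers, y is the line along which they close (so a half turn about z gives the same grasp; the last joint's range is limited). The gripper opens to 85 mm and grips with 20 to 120 N. Pads are 22 mm wide; open, the fingers measure 114 mm over their backs; the gripper's body (76 mm by 85 mm) begins 54 mm behind the grasp point. The pads swing forward as they close: fully open they stand 13 mm farther back than shut.
Start: joints at [1.148, 0.477, 0.022, 1.555, -0.011, 1.109, -0.083], TCP at [209.007, -641.844, 231.308] pointing down, gripper open.
Joint ranges: [-2.96, 2.96], [-0.34, 2.1], [-1.41, 1.46], [0.24, 2.44], [-1.37, 4.51], [0.17, 1.92], [-2.96, 2.96]. Speed limits (rad/s): [2.39, 2.39, 3.14, 3.14, 3.14, 3.14, 3.14].

## Interface

Orientations are given as a unit quaternion [w, x, y, z].
In Python, from bench import ctrl gives the robot as it stands.
- The arm moves only by the shell command python3 -m jog 'ROWS' [FORCE]. ROWS is JSON, a list that holds one entry, the list of rows, each a list of 7 numbers: the turn, a rotation vector about the tool's x, y, z in units of 45 degrees (1.0 is 45 degrees), then the shift along the tool's x, y, z in units of 750 mm (1.0 is 750 mm), then the closure, from 0 (fully open) to 1 (shut). In form: [[[wx, wy, wz, x, y, z, fingers], ...]]. A call has exactly 10 rows; each row is the pose to reach, as a shift and turn from the pose commanded when the call began, along the tool's axes at that moment; what a row does not reach only later rows make up. A row lasts 1/10 s, in which the tool goes at most 50 mm and 8.59 degrees, less where a joint would pass 70% of its speed; a pose out of reach is approached as far as the arm can. A call with a number of a shift or a turn outside -1 to 1 is refused whole. A call with a gripper value outside its range is refused whole. The fingers move at their own pace and stop on an object; FORCE is the grip in N (left out, the last holds). Time passes only in rows, so rows that repeat a pose let the fingers close, or fill a call up. It gives the time, the measured TCP pose, the force, the opening and the grip force at its end, in the units of the state.
- ctrl.sense(): the state, without advancing time (a new reading comes with each control period).
- ctrl.camera(name): name is "scene" or "top" or "wrist"; returns a dict with "frame" (384x512x3 uint8, red, green, blue), "mtx" (3x3 intrinsics, pixels), "origin" and "rotation" of the camera in the world; the wrist camera has in their place "tool_from_camera" (4x4, takes a point from camera to tool coordinates, whose origin is the TCP and whose axes are the flange's). Camera axes: x right, y down, z forward; pixel columns grow to the right and rows downward; lengths in mm; the calibration is good to about 2 mm. The wrist camera is an equidistant fisheye: a pixel r from the principal point sees the ray r / f radians off the axis. A picture is of the moment at which its call begins: read the wrist's pose just before it. There is no depth.
- ctrl.hand_in(): hands the job in; it is judged then, once.
Trained networks look in a picture, given as the dict that the camera call returned (one of the last four; its "shot" number tells which), for a name from the list of things; names that differ only in an ending like _2 or _b are one class to them, and where a whole thing is asked for, a point or a joint stands for the part that bears it (a point fixed in the world has none). Each returns a list of dicts, best first, with "conf" (0 to 1); they miss things now and then, are a little off and sometimes report something else, mostly with a low value. They report only what shows in the picture. A call takes as long as a camera call. They do not tell look-alikes from the thing itself.
- ctrl.outline_of(picture, name): "region" (384x512 bool, what is visible of it) and "rect" ([centre column, centre row, width, height] in pixels, round what is visible of it).
- ctrl.place_of(picture, name): "xy" ([column, row] in pixels: a listed point, or the origin of a listed thing).
The state is a dict: "clock": time; "q": joint angles; "qd": joint speeds; "effort": joint torques, N m; "eef_pos": TCP position; "tcp_rot": TCP orientation; "contact_force": force on the tool from outside, world axes, zero at the start; "ft_torque": the same for the moment, N m; "grip_width": finger opening in mm; "grip_force": force on a finger pad.
Only numpy, scipy, OpenCV 4.12 (cv2) and the standard library are available. Lean on these libraries where they do the work, as an engineer would, in place of code of your own. Each camera call takes 0.05 s, during which the arm holds its last target. There are 200 camera calls.

## Task

Take the rubber-booted pressure gauge out of the rack and plug it into the quick coupler on the injector tester, pressing straight down with no more than 30 N until it has snapped in and is fully home. Then tug it straight up with a steady net pull of 10 to 20 N, no more, for half a second to prove that the latch holds it, and let go, leaving it plugged in upright and the other things where they are.

Things in the scene. Friction and masses are not known exactly. Their poses are not given: they have to be found in the camera images.
- gauge: Pressure gauge in a black rubber boot, upright in one of three rack holes, 0.28 to 0.44 kg. Origin: centre of the underside of its 27 mm hexagon (the shoulder, resting on the rack's top), z up, x along the dial's axis, dial on +x. Upwards: hexagon 14 mm high, 16 mm stem to 22 mm, round boot 72 mm across and 40 mm thick along x, from 22 to 94 mm. The plug below hangs freely in its hole.
- gauge_grip (a point): Point inside the gauge's boot, 66 mm above the gauge's origin (8 mm above the boot's centre), same axes: the place to grip it, across the boot's 40 mm thickness (dial side to back, along x).
- gauge_nose (a point): Lower end of the gauge's steel plug, 32 mm below its origin. The plug, from the shoulder (z = 0 of the gauge) down: 20 mm land to -5 mm, 11 mm neck (groove) from -8 to -16.5, 20 mm collar from -16.5 to -22, nose tapering from 20 to 10 mm at -32.
- coupler_mouth (a point): Centre of the top rim of the quick coupler, a round steel socket 38 mm across and 36 mm tall on the tester's deck; bore 22 mm wide, 36 mm deep; z up along it, axes parallel to the tester's. Fully home, the gauge's shoulder stops hard on this rim (gauge origin on this point, any yaw). The nose meets the latch 13 to 20 mm above home; pushing on takes 5 to 15 N; it snaps in 0.7 to 4.7 mm above home.
- latch: Spring latch plate, 3 mm thick, in the coupler's side slot; slides along the tester's x. Origin on the bore's axis, 12.3 (+-2) mm below the rim. The plug pushes it 3 to 4 mm to +x going in; near home it springs back into the groove. A latched gauge lifts 0.7 to 4.7 mm (wear varies), then bears rigidly on it; one not latched lifts out. Its tab, 27 mm out on the -x side, releases the plug: leave it.
- tester: Hand-pump injector tester, a green enamelled tub 280 x 500 x 63 mm (x, y, z) fixed to the bench, with a sloping gauge pod (to 190 mm high) in its middle and a spray bell (to 200 mm high) at its +y end and a pump lever reaching 250 mm beyond, 110 mm up. Origin at the centre of its underside; the coupler stands at (-60, -180) mm from it, its rim 95 mm up.
- rack: Hardwood rack block fixed to the bench, 225 x 70 x 45 mm (x, y, z), with three 22 mm holes 40 mm deep at x = -75, 0 and +75 mm. Origin at the centre of its underside; top at z = +45.
- blank_plug: Bystander: blanking plug with a plain round dark steel head (30 mm wide, 22 mm high) in another hole of the rack. Origin at its shoulder, on the rack's top.
- adapter: Bystander: brass adapter with a 24 mm hexagon and a threaded stub, 41 mm high in all, in another hole of the rack. Origin at its shoulder, on the rack's top.
- can: Bystander: small tin, 62 mm across and 65 mm tall, standing beyond the rack. Origin at the centre of its base.
- injector: Bystander: diesel injector, 183 mm long and 26 mm high, lying to the right of the rack. Origin under the middle of its square body, x along it towards the nozzle.
There are look-alikes about, which are no part of the job. Of the things that look like the gauge, the smallest one is meant.

How it is judged (in metres and radians):
On the way, in this order (a step that is already met when the one before it is completed fails the run):
1. the gauge is pressed into the coupler, fully home: shoulder within 1.2 mm of the rim, with the latch sprung back and not yet loaded (z of gauge in the frame of coupler_mouth between -0.003 and 0.0012 m and horizontal distance between gauge and coupler_mouth below 0.004 m and angle between gauge's own z axis and vertical below 0.08 rad and x of latch in the frame of coupler_mouth below 0.0015 m and contact force between gauge and latch below 5 N), for 0.05 s.
2. the gauge is tugged up so that it bears on the latch with 10 N or more for 0.3 s, upright and still held (contact force between gauge and latch above 10 N and z of gauge in the frame of coupler_mouth between 0.0002 and 0.0072 m and angle between gauge's own z axis and vertical below 0.08 rad), for 0.3 s.
At the end, for the whole second after the job is handed in: The gauge stands at rest in the coupler, its shoulder on the rim (from 3 mm below to 3 mm above it, within 4 mm sideways), upright within 0.08 rad, the latch sprung back to within 1.5 mm of its engaged place, and the gauge let go (z of gauge in the frame of coupler_mouth between -0.003 and 0.003 m and horizontal distance between gauge and coupler_mouth below 0.004 m and angle between gauge's own z axis and vertical below 0.08 rad and x of latch in the frame of coupler_mouth below 0.0015 m and linear speed of gauge below 0.02 m/s); the robot touches nothing.
It fails at once if the seated gauge is tugged against the latch with more than 20 N (contact force between gauge and latch above 20 N and z of gauge in the frame of coupler_mouth between 0.0002 and 0.0072 m and x of latch in the frame of coupler_mouth below 0.0015 m).
It fails at once if the gripper forces the gauge against the tester with more than 30 N (contact force between gauge and tester above 30 N and contact force between the fingers and gauge above 15 N).
It fails at once if another thing is moved by more than 20 mm (distance of any of blank_plug, adapter, can, injector from where it was at the start of the episode above 0.02 m).
It also fails if it takes over 70 s, if anything falls off the work surface, if the arm or the gripper's body presses on something with over 40 N, if the wrist force passes 120 N, or if a joint passes its speed limit or range.

## Working session

There is one attempt and no reset: what is moved stays moved. The work goes in short steps, Python scripts to look and compute and a shell command to move; the robot and the scene stay as the last step left them, time stands still between calls to the robot, and variables do not carry over. Pictures are saved under pics/ and viewed, at most 10 in all, crops included, and the job is handed in when it is done.

```bash
ls; mkdir -p pics; cat > look.py <<'E'
import numpy as np, cv2, json
from bench import ctrl
def snap(cam, fn=None):
    p=ctrl.camera(cam)
    if fn: cv2.imwrite('pics/'+fn, p['frame'][:,:,::-1])
    return p
def on_plane(p, uv, z):
    K=np.array(p['mtx']); d=np.array(p['rotation'])@np.linalg.solve(K,[uv[0],uv[1],1]); o=np.array(p['origin'])
    return o+d*(z-o[2])/d[2]
E
python3 - <<'E'
from look import *
s=ctrl.sense(); print({k:np.round(v,3).tolist() for k,v in s.items()})
for cam in ['top','scene']:
    p=snap(cam,cam+'0.png'); print(cam,np.round(p['mtx'],1).tolist(),np.round(p['origin']),np.round(p['rotation'],3).tolist())
    for n in ['gauge','gauge_grip','coupler_mouth','rack','tester','blank_plug','adapter','can','injector','latch']:
        r=ctrl.place_of(p,n); print(n,[(np.round(a['xy']).tolist(),round(a['conf'],2)) for a in r[:4]])
    print([(np.round(a['rect']).tolist(),round(a['conf'],2)) for a in ctrl.outline_of(p,'gauge')])
E
```

```text
pics
{'clock': 0.0, 'q': [1.148, 0.478, 0.022, 1.556, -0.012, 1.109, -0.083], 'qd': [0.0, 0.0, 0.001, -0.0, 0.001, -0.002, 0.001], 'effort': [-0.0, -59.644, 1.608, -28.119, 0.012, 0.01, 0.0], 'eef_pos': [208.795, -641.277, 230.307], 'tcp_rot': [-0.001, 0.988, 0.157, -0.0], 'contact_force': [0.331, 0.211, -0.341], 'ft_torque': [0.061, 0.034, 0.005], 'grip_force': 0.0, 'grip_width': 85.441}
top [[449.3, 0.0, 258.9], [0.0, 449.3, 187.2], [0.0, 0.0, 1.0]] [ 451. -144. 1138.] [-0.041, 0.713, -0.697, 0.053]
gauge [([338.0, 121.0], 0.91), ([299.0, 183.0], 0.81)]
gauge_grip [([424.0, 186.0], 0.94), ([301.0, 175.0], 0.86), ([345.0, 111.0], 0.82)]
coupler_mouth [([197.0, 201.0], 0.92), ([291.0, 212.0], 0.58)]
rack [([293.0, 211.0], 0.97)]
tester [([135.0, 180.0], 0.96)]
blank_plug [([294.0, 214.0], 0.6)]
adapter [([293.0, 240.0], 0.65)]
can [([276.0, 132.0], 0.98)]
injector [([366.0, 213.0], 0.81)]
latch [([199.0, 203.0], 0.59)]
[([423.0, 189.0, 51.0, 45.0], 0.93), ([301.0, 177.0, 33.0, 28.0], 0.78)]
scene [[451.7, 0.0, 247.4], [0.0, 451.7, 197.0], [0.0, 0.0, 1.0]] [900. 329. 967.] [-0.079, 0.28, 0.918, -0.27]
gauge [([171.0, 108.0], 0.88), ([215.0, 183.0], 0.78), ([139.0, 181.0], 0.56)]
gauge_grip [([213.0, 163.0], 0.93), ([128.0, 160.0], 0.81), ([164.0, 82.0], 0.64), ([288.0, 226.0], 0.55)]
coupler_mouth [([289.0, 227.0], 0.91)]
rack [([239.0, 182.0], 0.77)]
tester []
blank_plug [([243.0, 168.0], 0.65)]
adapter [([264.0, 155.0], 0.46)]
can [([182.0, 230.0], 0.9), ([203.0, 132.0], 0.67)]
injector [([203.0, 132.0], 0.98)]
latch [([294.0, 233.0], 0.38)]
[([212.0, 169.0, 24.0, 31.0], 0.65), ([165.0, 94.0, 44.0, 58.0], 0.65), ([132.0, 165.0, 43.0, 59.0], 0.58)]
```

```bash
python3 - <<'E'
import cv2,numpy as np
a=cv2.imread('pics/top0.png');b=cv2.imread('pics/scene0.png')
a=cv2.resize(a[60:280,80:460],None,fx=2,fy=2,interpolation=2)
cv2.imwrite('pics/a.png',a); cv2.imwrite('pics/b.png',cv2.resize(b[60:290,60:380],None,fx=2.5,fy=2.5,interpolation=2))
E
```

```text
(no output)
```

View pics/a.png

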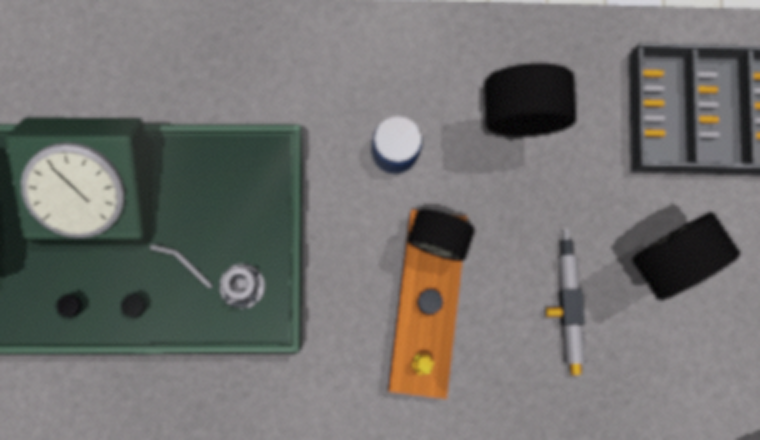

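View pics/b.png

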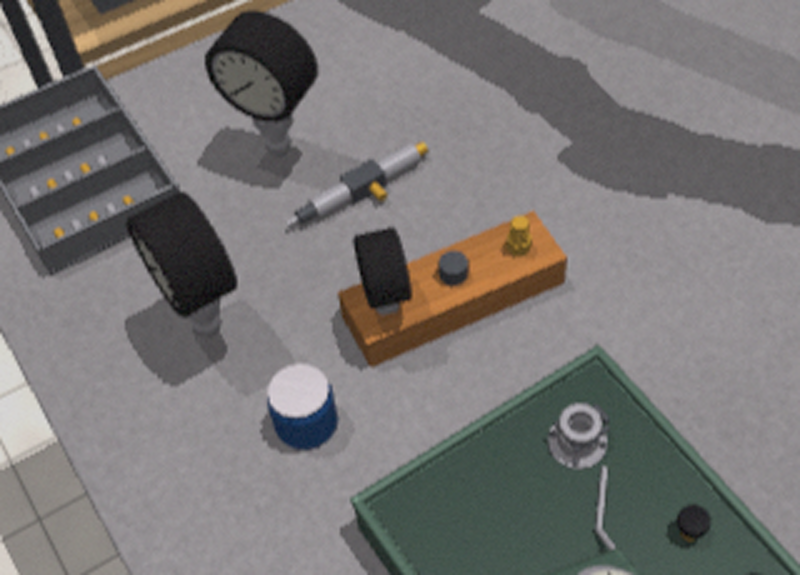

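The gauge to take is the small one in the rack's far hole, at top-image pixel (301,176). The two bigger look-alikes stand free at top (345,111) and (424,186). The coupler is at top (200,202). I'll triangulate next.

```bash
cat >> look.py <<'E'
def ray(p,uv):
    d=np.array(p['rotation'])@np.linalg.solve(np.array(p['mtx']),[uv[0],uv[1],1]); return np.array(p['origin']),d/np.linalg.norm(d)
def tri(rs):
    A=sum(np.eye(3)-np.outer(d,d) for o,d in rs); b=sum((np.eye(3)-np.outer(d,d))@o for o,d in rs)
    x=np.linalg.solve(A,b); return x,[round(float(np.linalg.norm((np.eye(3)-np.outer(d,d))@(x-o))),1) for o,d in rs]
E
python3 - <<'E'
from look import *
t=snap('top'); s=snap('scene')
def near(p,n,uv):
    r=[a['xy'] for a in ctrl.place_of(p,n) if np.hypot(*(np.array(a['xy'])-uv))<20]; return r[0] if r else None
for n,a,b in [('gauge_grip',(301,175),(213,163)),('gauge',(299,183),(215,183)),('coupler_mouth',(197,201),(289,227)),('rack',(293,211),(239,182)),('blank_plug',(294,214),(243,168)),('adapter',(293,240),(264,155)),('can',(276,132),(182,230)),('injector',(366,213),(203,132))]:
    u,v=near(t,n,a),near(s,n,b)
    if u is not None and v is not None: print(n,[np.round(x,1) for x in tri([ray(t,u),ray(s,v)])])
    if u is not None and n=='coupler_mouth': print(on_plane(t,u,95))
    if u is not None and n=='gauge_grip': print(on_plane(t,u,111))
for n,z in [('rack',45),('tester',63),('gauge',125)]:
    for o in ctrl.outline_of(t,n):
        ys,xs=np.nonzero(o['region']); 
        c=cv2.boxPoints(cv2.minAreaRect(np.stack([xs,ys],1).astype(np.float32)))
        w=np.array([on_plane(t,q,z)[:2] for q in c]); print(n,round(o['conf'],2),np.round(w).tolist(),np.round(w.mean(0)))
        e=w[1]-w[0]; f=w[2]-w[1]; print(np.linalg.norm(e),np.degrees(np.arctan2(e[1],e[0])),np.linalg.norm(f),np.degrees(np.arctan2(f[1],f[0])))
E
```

```text
Traceback (most recent call last):
  File "look.py", line 11, in ray
    d=np.array(p['rotation'])@np.linalg.solve(np.array(p['mtx']),[uv[0],uv[1],1]); return np.array(p['origin']),d/np.linalg.norm(d)
      ~~~~~~~~~~~~~~~~~~~~~~~^~~~~~~~~~~~~~~~~~~~~~~~~~~~~~~~~~~~~~~~~~~~~~~~~~~~
ValueError: matmul: Input operand 1 has a mismatch in its core dimension 0, with gufunc signature (n?,k),(k,m?)->(n?,m?) (size 3 is different from 4)
```

```bash
cat > look.py <<'E'
import numpy as np, cv2
from scipy.spatial.transform import Rotation as R
from bench import ctrl
def rot(q): return R.from_quat(np.array(q),scalar_first=True)
def snap(cam, fn=None):
    p=ctrl.camera(cam)
    if fn: cv2.imwrite('pics/'+fn, p['frame'][:,:,::-1])
    return p
def ray(p,uv):
    d=rot(p['rotation']).apply(np.linalg.solve(np.array(p['mtx']),[uv[0],uv[1],1])); return np.array(p['origin']),d/np.linalg.norm(d)
def on_plane(p, uv, z):
    o,d=ray(p,uv); return o+d*(z-o[2])/d[2]
def tri(rs):
    A=sum(np.eye(3)-np.outer(d,d) for o,d in rs); b=sum((np.eye(3)-np.outer(d,d))@o for o,d in rs)
    x=np.linalg.solve(A,b); return x,[round(float(np.linalg.norm((np.eye(3)-np.outer(d,d))@(x-o))),1) for o,d in rs]
def near(p,n,uv,tol=20):
    r=[a['xy'] for a in ctrl.place_of(p,n) if np.hypot(*(np.array(a['xy'])-uv))<tol]; return r[0] if r else None
E
python3 - <<'E'
from look import *
t=snap('top'); s=snap('scene')
for n,a,b in [('gauge_grip',(301,175),(213,163)),('gauge',(299,183),(215,183)),('coupler_mouth',(197,201),(289,227)),('rack',(293,211),(239,182)),('blank_plug',(294,214),(243,168)),('adapter',(293,240),(264,155)),('can',(276,132),(182,230)),('injector',(366,213),(203,132))]:
    u,v=near(t,n,a),near(s,n,b)
    if u is not None and v is not None: print(n,[np.round(x,1) for x in tri([ray(t,u),ray(s,v)])])
    if u is not None and n=='coupler_mouth': print(on_plane(t,u,95))
    if u is not None and n=='gauge_grip': print(on_plane(t,u,111))
for n,z in [('rack',45),('tester',63),('gauge',125)]:
    for o in ctrl.outline_of(t,n):
        ys,xs=np.nonzero(o['region']); 
        c=cv2.boxPoints(cv2.minAreaRect(np.stack([xs,ys],1).astype(np.float32)))
        w=np.array([on_plane(t,q,z)[:2] for q in c]); print(n,round(o['conf'],2),np.round(w).tolist(),np.round(w.mean(0)))
        e=w[1]-w[0]; f=w[2]-w[1]; print(np.linalg.norm(e),np.degrees(np.arctan2(e[1],e[0])),np.linalg.norm(f),np.degrees(np.arctan2(f[1],f[0])))
p=snap('wrist','w0.png'); print(p['mtx'],np.round(p['tool_from_camera'],3).tolist())
E
```

```text
gauge_grip [array([ 617.5, -255.5,  109.9]), array([0.8, 0.8])]
[ 616.64687672 -254.79010326  111.        ]
gauge [array([ 618.6, -256.8,   37.3]), array([6.4, 6.4])]
coupler_mouth [array([559.1, -16.5, 105. ]), array([3.2, 3.2])]
[557.7219204  -13.03648484  95.        ]
rack [array([ 542.8, -245.1,   -6.2]), array([7.4, 7.4])]
blank_plug [array([ 539.3, -245.2,   40.7]), array([4.9, 4.9])]
adapter [array([ 470.3, -236.2,   46.7]), array([2.2, 2.2])]
can [array([ 740.7, -201.9,    7.9]), array([6.6, 6.6])]
injector [array([ 541. , -427.5,   13.7]), array([1.7, 1.7])]
rack 0.94 [[432.0, -196.0], [656.0, -217.0], [649.0, -291.0], [425.0, -269.0]] [ 541. -243.]
224.8489505882656 -5.299310493604365 74.65820731129547 -94.90878660940919
tester 0.89 [[748.0, 476.0], [763.0, -84.0], [475.0, -93.0], [463.0, 448.0]] [612. 187.]
560.3077436620097 -88.48124638438895 288.6581076058088 -178.27906365420458
gauge 0.94 [[600.0, -210.0], [647.0, -225.0], [627.0, -291.0], [579.0, -276.0]] [ 613. -251.]
49.933178154455675 -17.37822586727399 69.4596764350125 -107.34688058122654
gauge 0.63 [[816.0, -301.0], [819.0, -407.0], [730.0, -406.0], [727.0, -302.0]] [ 773. -354.]
106.05119511367404 -88.41815819293969 89.34428594897702 179.3998245105143
gauge 0.59 [[593.0, -467.0], [653.0, -564.0], [595.0, -597.0], [535.0, -501.0]] [ 594. -532.]
114.34314702995532 -58.222568649053024 67.64694672152737 -150.25942812006366
gauge 0.45 [[731.0, 442.0], [750.0, -87.0], [475.0, -98.0], [459.0, 413.0]] [604. 167.]
529.4410854708627 -87.91343599940717 275.4118714091545 -177.74845264418536
[[297.31863964   0.         257.47077556]
 [  0.         297.31863964 191.89425834]
 [  0.           0.           1.        ]] [[-0.0, -0.949, -0.316, 80.996], [1.0, -0.0, 0.0, -0.017], [-0.0, -0.316, 0.949, -141.89], [0.0, 0.0, 0.0, 1.0]]
```

```bash
python3 -m jog '[[[0,0,-0.1,0.06,-0.028,0,0],[0,0,-0.2,0.12,-0.056,0,0],[0,0,-0.35,0.18,-0.084,0,0],[0,0,-0.5,0.24,-0.112,0,0],[0,0,-0.65,0.3,-0.14,0,0],[0,0,-0.8,0.36,-0.168,0,0],[0,0,-0.95,0.42,-0.196,0,0],[0,0,-1,0.48,-0.224,0,0],[0,0,-1,0.54,-0.252,0,0],[0,0,-1,0.6,-0.28,0,0]]]'
```

```text
clock: 3.5
eef_pos: [573.1, -301.5, 231.5]
tcp_rot: [0.0, 0.853, 0.523, 0.0]
contact_force: [1.0, -0.9, 0.4]
grip_width: 85.2
grip_force: 0.0
```

```bash
python3 -m jog '[[[0,0,-0.1,0.04,0.01,0,0],[0,0,-0.22,0.08,0.022,0,0],[0,0,-0.22,0.08,0.022,0,0],[0,0,-0.22,0.08,0.022,0,0],[0,0,-0.22,0.08,0.022,0,0],[0,0,-0.22,0.08,0.022,0,0],[0,0,-0.22,0.08,0.022,0,0],[0,0,-0.22,0.08,0.022,0,0],[0,0,-0.22,0.08,0.022,0,0],[0,0,-0.22,0.08,0.022,0,0]]]'
cat >> look.py <<'E'
def wray(p,s,uv):
    K=np.array(p['mtx']); v=(np.array(uv,float)-K[:2,2])/K[0,0]; r=np.hypot(*v)
    d=np.r_[v/max(r,1e-9)*np.sin(r),np.cos(r)]; T=np.array(p['tool_from_camera']); Rt=rot(s['tcp_rot'])
    return Rt.apply(T[:3,3])+np.array(s['eef_pos']),Rt.apply(T[:3,:3]@d)
def won(p,s,uv,z):
    o,d=wray(p,s,uv); return o+d*(z-o[2])/d[2]
E
python3 - <<'E'
from look import *
s=ctrl.sense(); p=snap('wrist','w1.png'); print(np.round(s['eef_pos'],1),np.round(s['tcp_rot'],3))
for n,z in [('gauge_grip',111),('gauge',45),('coupler_mouth',95)]:
    for a in ctrl.place_of(p,n)[:2]: print(n,np.round(a['xy'],1),round(a['conf'],2),np.round(won(p,s,a['xy'],z),1))
for o in ctrl.outline_of(p,'gauge'): print(np.round(o['rect']),o['conf'])
E
```

```text
clock: 4.5
eef_pos: [613.7, -257.0, 231.4]
tcp_rot: [0.0, 0.804, 0.594, 0.0]
contact_force: [-0.5, 0.0, -1.7]
grip_width: 85.2
grip_force: 0.0
[ 613.7 -257.   231.4] [0.    0.804 0.594 0.   ]
gauge_grip [261.3 181.8] 0.96 [ 618.  -254.6  111. ]
gauge_grip [434.3 237.1] 0.84 [ 787.5 -373.6  111. ]
gauge [297.6 335.8] 0.76 [ 595.7 -526.4   45. ]
gauge [397.8 205.1] 0.61 [ 771.8 -353.9   45. ]
[258. 178.  45.  81.] 0.9
[295. 326.  18.  18.] 0.75
[429. 234.  98. 112.] 0.67
```

View pics/w1.png

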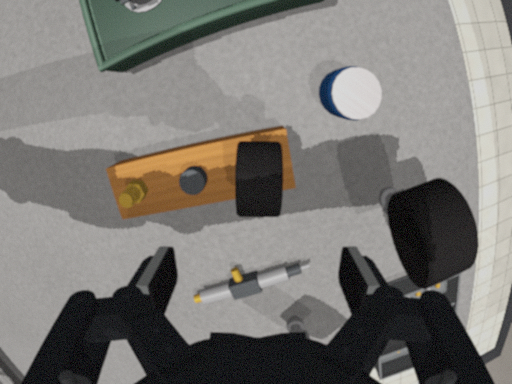

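The wrist image shows the gauge's boot at (259,178), square to the fingers. The network's grip point agrees with the top view to about 1 mm.

```bash
python3 -m jog '[[[0,0,0,0.004,0.004,0.03,0],[0,0,0,0.0045,0.004,0.06,0],[0,0,0,0.0045,0.004,0.1,0],[0,0,0,0.0045,0.004,0.14,0],[0,0,0,0.0045,0.004,0.17,0],[0,0,0,0.0045,0.004,0.188,0],[0,0,0,0.0045,0.004,0.188,0],[0,0,0,0.0045,0.004,0.188,0],[0,0,0,0.0045,0.004,0.188,0],[0,0,0,0.0045,0.004,0.188,0]]]' 80
python3 -m jog '[[[0,0,0,0,0,0,0.3],[0,0,0,0,0,0,0.5],[0,0,0,0,0,0,0.7],[0,0,0,0,0,0,1],[0,0,0,0,0,0,1],[0,0,0,0,0,0,1],[0,0,0,0,0,0,1],[0,0,0,0,0,0,1],[0,0,0,0,0,0,1],[0,0,0,0,0,0,1]]]' 80
python3 -c "
from look import *
s=ctrl.sense();print(s)"
```

```text
clock: 5.75
eef_pos: [618.6, -254.8, 91.8]
tcp_rot: [0.001, 0.804, 0.594, 0.001]
contact_force: [0.9, -0.5, 0.2]
grip_width: 85.4
grip_force: 0.0
clock: 6.75
eef_pos: [617.7, -254.6, 90.6]
tcp_rot: [0.0, 0.804, 0.594, 0.0]
contact_force: [-1.9, 0.2, 5.6]
grip_width: 39.1
grip_force: 80.2
{'clock': 6.75, 'q': array([ 0.50673387,  0.63069767, -0.29794864,  1.6665322 ,  0.22702427,
        0.87827206, -0.18064711]), 'qd': array([-0.00213264, -0.00136338, -0.00034615, -0.0004572 , -0.00118558,
        0.00059489,  0.00111152]), 'effort': array([-2.68975385e-01, -6.04013014e+01, -3.75306621e+00, -2.28413916e+01,
        3.45241337e-02, -5.88751417e-01,  2.70316290e-03]), 'eef_pos': array([ 617.71405897, -254.56019534,   90.56206265]), 'tcp_rot': array([1.13508135e-04, 8.04203573e-01, 5.94353935e-01, 1.58543793e-05]), 'contact_force': array([-1.91490779,  0.19213633,  5.58783519]), 'ft_torque': array([0.07459857, 0.3976217 , 0.02129798]), 'grip_force': 80.21096214652061, 'grip_width': 39.14957468489574}
```

```bash
python3 -m jog '[[[0,0,0,0,0,-0.01,1],[0,0,0,0,0,-0.03,1],[0,0,0,0,0,-0.05,1],[0,0,0,0,0,-0.08,1],[0,0,0,0,0,-0.11,1],[0,0,0,0,0,-0.15,1],[0,0,0,0,0,-0.18,1],[0,0,0,0,0,-0.2,1],[0,0,0,0,0,-0.2,1],[0,0,0,0,0,-0.2,1]]]' 80
python3 - <<'E'
from look import *
s=ctrl.sense(); d=rot(s['tcp_rot']).inv().apply(np.array([572,-110,240])-s['eef_pos']); print(d, d/750)
E
```

```text
clock: 7.75
eef_pos: [617.2, -254.4, 239.8]
tcp_rot: [-0.0, 0.804, 0.594, -0.0]
contact_force: [-0.1, -0.3, -4.9]
grip_width: 39.4
grip_force: 81.2
[124.8074917  -85.57051805  -0.1269223 ] [ 0.16640999 -0.11409402 -0.00016923]
```

```bash
python3 -m jog '[[[0,0,0,0.02,-0.014,0,1],[0,0,0,0.05,-0.034,0,1],[0,0,0,0.09,-0.062,0,1],[0,0,0,0.13,-0.09,0,1],[0,0,0,0.155,-0.107,0,1],[0,0,0,0.166,-0.114,0,1],[0,0,0,0.166,-0.114,0,1],[0,0,0,0.166,-0.114,0,1],[0,0,0,0.166,-0.114,0,1],[0,0,0,0.166,-0.114,0,1]]]' 80
python3 - <<'E'
from look import *
s=ctrl.sense(); p=snap('wrist','w2.png'); sc=snap('scene','s2.png'); t=snap('top'); print(np.round(s['eef_pos'],1),np.round(s['contact_force'],1))
for n,z in [('coupler_mouth',95),('latch',83),('gauge_grip',s['eef_pos'][2]+20.4),('gauge_nose',s['eef_pos'][2]-77.6)]:
    for a in ctrl.place_of(p,n)[:2]: print('wrist',n,np.round(a['xy'],1),round(a['conf'],2),np.round(won(p,s,a['xy'],z),1))
    for nm,c in (('top',t),('scene',sc)):
        for a in ctrl.place_of(c,n)[:3]: print(nm,n,np.round(a['xy'],1),round(a['conf'],2),np.round(on_plane(c,a['xy'],z),1))
E
```

```text
clock: 8.75
eef_pos: [572.6, -111.9, 240.0]
tcp_rot: [0.0, 0.805, 0.593, -0.0]
contact_force: [0.1, 0.6, -4.5]
grip_width: 39.2
grip_force: 81.3
[ 572.6 -111.9  240. ] [ 0.1  0.6 -4.5]
wrist coupler_mouth [210.8  96.7] 0.77 [553.8 -20.9  95. ]
top coupler_mouth [196.2 201.9] 0.7 [553.3 -13.4  95. ]
scene coupler_mouth [292.8 228.8] 0.59 [555.7 -14.9  95. ]
wrist latch [211.4  99.7] 0.75 [551.7 -23.5  83. ]
scene latch [293.1 233.2] 0.53 [557.  -10.4  83. ]
wrist gauge_grip [257.5 271.4] 0.88 [ 572.3 -111.9  260.4]
wrist gauge_grip [453.9 312.9] 0.85 [ 683.  -191.4  260.4]
top gauge_grip [423.8 184.5] 0.62 [ 582.3 -483.2  260.4]
scene gauge_grip [130.  155.2] 0.96 [ 788.7 -262.6  260.4]
scene gauge_grip [161.4  80. ] 0.79 [ 637.1 -416.5  260.4]
scene gauge_grip [264.1 158.7] 0.58 [ 573.5 -106.8  260.4]
wrist gauge_nose [414.1 259.4] 0.71 [ 697.9 -213.8  162.4]
top gauge_nose [332.6 123.3] 0.6 [ 730.4 -319.4  162.4]
scene gauge_nose [264.7 183. ] 0.92 [ 565.  -112.3  162.4]
scene gauge_nose [169.1 118.6] 0.67 [ 647.3 -392.7  162.4]
scene gauge_nose [143.9 190.5] 0.59 [ 790.5 -241.   162.4]
```

View pics/w2.png

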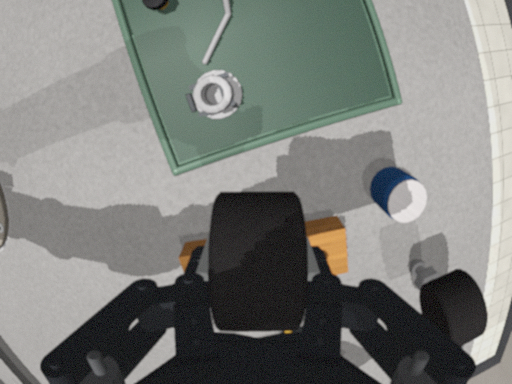

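View pics/s2.png

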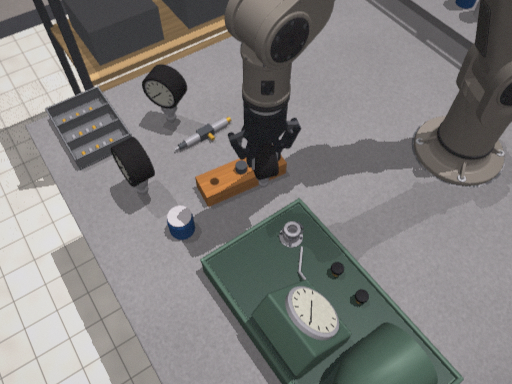

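The gauge is held upright and clear of the rack. The coupler ring is at about (213,94) in the wrist image and (292,230) in the scene image. Next I'll zoom in to fit the rim in three views.

```bash
python3 - <<'E'
from look import *
t=snap('top','t3.png')
im=[cv2.imread('pics/w2.png')[64:124,180:250],cv2.imread('pics/t3.png')[182:222,176:222],cv2.imread('pics/s2.png')[208:252,268:318]]
im=[cv2.resize(x,(int(x.shape[1]*f),int(x.shape[0]*f)),interpolation=cv2.INTER_CUBIC) for x,f in zip(im,(5,5,5))]
H=max(i.shape[0] for i in im); im=[cv2.copyMakeBorder(i,0,H-i.shape[0],0,6,cv2.BORDER_CONSTANT) for i in im]
c=np.hstack(im); print(c.shape); 
cv2.imwrite('pics/c3.png',c[:,:])
E
```

```text
(300, 848, 3)
```

View pics/c3.png

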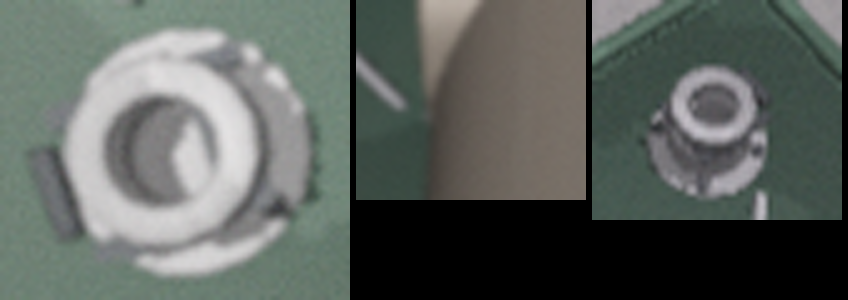

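```bash
python3 - <<'E'
from look import *
s=ctrl.sense(); p=snap('wrist'); t=snap('top'); sc=snap('scene')
a=won(p,s,(211.9,93.4),95); b=on_plane(sc,(291.7,228.6),95); c=on_plane(t,(199.8,201.6),95)
print(np.round(a,1),np.round(b,1),np.round(c,1)); print(tri([wray(p,s,(211.9,93.4)),ray(sc,(291.7,228.6)),ray(t,(199.8,201.6))]))
im=cv2.imread('pics/top0.png')[185:220,180:220]; cv2.imwrite('pics/c4.png',cv2.resize(im,None,fx=10,fy=10,interpolation=2))
E
```

```text
[555.5 -16.7  95. ] [557.4 -16.6  95. ] [554.2 -21.8  95. ]
(array([554.79193528, -18.81924964,  88.59441948]), [2.5, 0.4, 2.2])
```

View pics/c4.png

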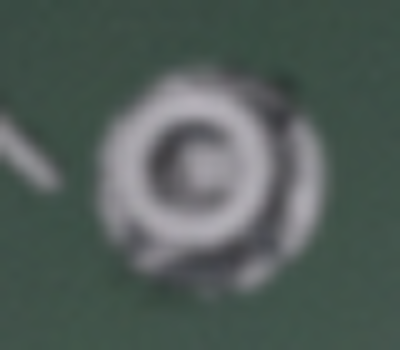

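```bash
python3 -m jog '[[[0,0,0,0.02,-0.014,0,1],[0,0,0,0.05,-0.034,0,1],[0,0,0,0.07,-0.05,0,1],[0,0,0,0.08,-0.059,0,1],[0,0,0,0.08,-0.059,0,1],[0,0,0,0.08,-0.059,0,1],[0,0,0,0.08,-0.059,0,1],[0,0,0,0.08,-0.059,0,1],[0,0,0,0.08,-0.059,0,1],[0,0,0,0.08,-0.059,0,1]]]' 80
python3 - <<'E'
from look import *
s=ctrl.sense(); p=snap('wrist','w5.png'); sc=snap('scene','s5.png'); print(np.round(s['eef_pos'],1),np.round(s['contact_force'],1))
for n,z in [('coupler_mouth',95),('gauge_grip',s['eef_pos'][2]+20.4),('gauge_nose',s['eef_pos'][2]-77.6)]:
    for a in ctrl.place_of(p,n)[:2]: print('wrist',n,np.round(a['xy'],1),round(a['conf'],2),np.round(won(p,s,a['xy'],z),1))
    for a in ctrl.place_of(sc,n)[:4]: print('scene',n,np.round(a['xy'],1),round(a['conf'],2),np.round(on_plane(sc,a['xy'],z),1))
a=cv2.imread('pics/w5.png')[110:230,200:320]; b=cv2.imread('pics/s5.png')[150:250,240:340]
cv2.imwrite('pics/c5.png',np.hstack([cv2.resize(a,(480,480),interpolation=2),cv2.resize(b,(480,480),interpolation=2)])[:,:800])
E
```

```text
clock: 10.7
eef_pos: [547.9, -40.4, 240.2]
tcp_rot: [-0.0, 0.804, 0.594, -0.0]
contact_force: [0.2, -0.4, -4.0]
grip_width: 39.2
grip_force: 81.3
[547.9 -40.4 240.2] [ 0.2 -0.4 -4. ]
wrist coupler_mouth [256.3 157.6] 0.97 [552.8 -20.   95. ]
wrist coupler_mouth [257.  218.4] 0.63 [534.3 -82.3  95. ]
scene coupler_mouth [290.2 229.3] 0.97 [561.2 -17.1  95. ]
wrist gauge_grip [461.6 338.7] 0.95 [ 669.8 -154.8  260.6]
wrist gauge_grip [258.9 270.1] 0.85 [548.5 -39.9 260.6]
scene gauge_grip [129.3 159.6] 0.74 [ 794.7 -253.2  260.6]
scene gauge_grip [294.  173.8] 0.61 [546.9 -44.6 260.6]
scene gauge_grip [161.6  82.6] 0.59 [ 640.7 -408.7  260.6]
wrist gauge_nose [425.3 287.8] 0.86 [ 686.1 -184.8  162.6]
scene gauge_nose [144.5 191.4] 0.92 [ 790.5 -238.   162.6]
scene gauge_nose [296.  199.5] 0.81 [534.5 -40.7 162.6]
scene gauge_nose [172.5 117.5] 0.64 [ 638.9 -391.1  162.6]
```

View pics/c5.png

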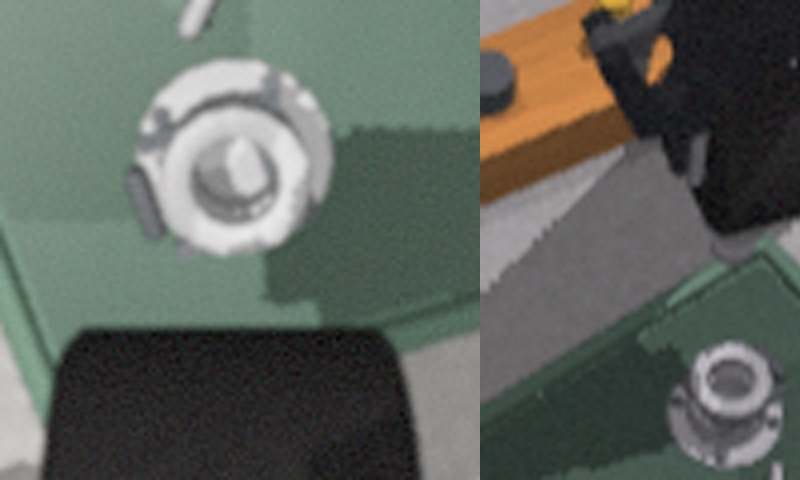

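```bash
python3 -m jog '[[[0,0,0,0.015,0.001,0,1],[0,0,0,0.0325,0.0013,0,1],[0,0,0,0.0325,0.0013,0.02,1],[0,0,0,0.0325,0.0013,0.045,1],[0,0,0,0.0325,0.0013,0.07,1],[0,0,0,0.0325,0.0013,0.083,1],[0,0,0,0.0325,0.0013,0.083,1],[0,0,0,0.0325,0.0013,0.083,1],[0,0,0,0.0325,0.0013,0.083,1],[0,0,0,0.0325,0.0013,0.083,1]]]' 80
python3 - <<'E'
from look import *
s=ctrl.sense(); sc=snap('scene','s6.png'); print(np.round(s['eef_pos'],1),np.round(s['contact_force'],1))
for n,z in [('coupler_mouth',95),('gauge_nose',s['eef_pos'][2]-77.6),('gauge',s['eef_pos'][2]-45.6)]:
    for a in ctrl.place_of(sc,n)[:4]: print('scene',n,np.round(a['xy'],1),round(a['conf'],2),np.round(on_plane(sc,a['xy'],z),1))
b=cv2.imread('pics/s6.png')[180:260,240:350]
cv2.imwrite('pics/c6.png',cv2.resize(b,None,fx=7,fy=7,interpolation=2))
E
```

```text
clock: 12.1
eef_pos: [556.5, -16.9, 179.0]
tcp_rot: [0.001, 0.804, 0.594, 0.001]
contact_force: [-0.0, 0.5, -4.3]
grip_width: 39.4
grip_force: 81.2
[556.5 -16.9 179. ] [-0.   0.5 -4.3]
scene coupler_mouth [291.3 230.2] 0.95 [560.5 -13.9  95. ]
scene gauge_nose [144.4 190.3] 0.8 [ 781.  -284.   101.4]
scene gauge_nose [169.1 122.5] 0.7 [ 634.5 -435.7  101.4]
scene gauge_nose [294.3 224.7] 0.62 [549.3 -18.7 101.4]
scene gauge [292.9 223. ] 0.88 [562.3 -10.8 133.4]
scene gauge [140.5 183.3] 0.55 [ 784.1 -283.2  133.4]
```

View pics/c6.png

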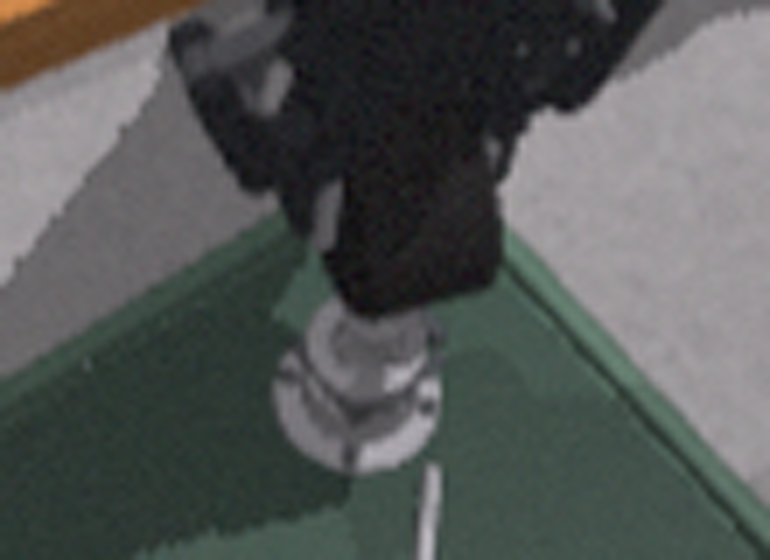

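```bash
python3 -m jog '[[[0,0,0,0,0,0.003,1],[0,0,0,0,0,0.005,1],[0,0,0,0,0,0.007,1],[0,0,0,0,0,0.009,1],[0,0,0,0,0,0.011,1],[0,0,0,0,0,0.013,1],[0,0,0,0,0,0.015,1],[0,0,0,0,0,0.016,1],[0,0,0,0,0,0.016,1],[0,0,0,0,0,0.016,1]]]' 80
```

```text
clock: 13.3
eef_pos: [555.9, -17.1, 166.1]
tcp_rot: [0.0, 0.804, 0.594, 0.0]
contact_force: [-0.2, 0.2, -4.7]
grip_width: 38.9
grip_force: 81.2
```

```bash
python3 -m jog '[[[0,0,0,0,0,0.001,1],[0,0,0,0,0,0.002,1],[0,0,0,0,0,0.003,1],[0,0,0,0,0,0.004,1],[0,0,0,0,0,0.005,1],[0,0,0,0,0,0.006,1],[0,0,0,0,0,0.006,1],[0,0,0,0,0,0.006,1],[0,0,0,0,0,0.006,1],[0,0,0,0,0,0.006,1]]]' 80
```

```text
clock: 14.3
eef_pos: [556.1, -17.5, 161.6]
tcp_rot: [0.0, 0.804, 0.594, 0.0]
contact_force: [2.2, -3.4, -4.3]
grip_width: 39.2
grip_force: 81.3
```

```bash
python3 -m jog '[[[0,0,0,-0.0004,0.0004,0,1],[0,0,0,-0.0007,0.0008,0,1],[0,0,0,-0.0007,0.0008,0.001,1],[0,0,0,-0.0007,0.0008,0.002,1],[0,0,0,-0.0007,0.0008,0.003,1],[0,0,0,-0.0007,0.0008,0.0035,1],[0,0,0,-0.0007,0.0008,0.0035,1],[0,0,0,-0.0007,0.0008,0.0035,1],[0,0,0,-0.0007,0.0008,0.0035,1],[0,0,0,-0.0007,0.0008,0.0035,1]]]' 80
```

```text
clock: 15.3
eef_pos: [556.3, -17.8, 158.9]
tcp_rot: [0.0, 0.804, 0.594, -0.0]
contact_force: [1.5, -4.2, -3.1]
grip_width: 39.1
grip_force: 81.4
```

```bash
python3 -m jog '[[[0,0,0,-0.0006,0.0004,0,1],[0,0,0,-0.0012,0.0006,0,1],[0,0,0,-0.0012,0.0006,0.001,1],[0,0,0,-0.0012,0.0006,0.002,1],[0,0,0,-0.0012,0.0006,0.003,1],[0,0,0,-0.0012,0.0006,0.003,1],[0,0,0,-0.0012,0.0006,0.003,1],[0,0,0,-0.0012,0.0006,0.003,1],[0,0,0,-0.0012,0.0006,0.003,1],[0,0,0,-0.0012,0.0006,0.003,1]]]' 80
```

```text
clock: 16.3
eef_pos: [556.2, -18.5, 156.6]
tcp_rot: [-0.0, 0.804, 0.594, -0.0]
contact_force: [-1.8, -0.3, -3.9]
grip_width: 39.6
grip_force: 81.3
```

```bash
python3 -m jog '[[[0,0,0,0,0,0.001,1],[0,0,0,0,0,0.002,1],[0,0,0,0,0,0.003,1],[0,0,0,0,0,0.004,1],[0,0,0,0,0,0.005,1],[0,0,0,0,0,0.006,1],[0,0,0,0,0,0.006,1],[0,0,0,0,0,0.006,1],[0,0,0,0,0,0.006,1],[0,0,0,0,0,0.006,1]]]' 80
```

```text
clock: 17.3
eef_pos: [555.7, -18.8, 152.8]
tcp_rot: [-0.0, 0.804, 0.594, -0.001]
contact_force: [-6.8, 0.2, 8.5]
grip_width: 39.3
grip_force: 82.9
```

```bash
python3 -m jog '[[[0,0,0,0,0,0.001,1],[0,0,0,0,0,0.002,1],[0,0,0,0,0,0.003,1],[0,0,0,0,0,0.004,1],[0,0,0,0,0,0.005,1],[0,0,0,0,0,0.006,1],[0,0,0,0,0,0.006,1],[0,0,0,0,0,0.006,1],[0,0,0,0,0,0.006,1],[0,0,0,0,0,0.006,1]]]' 80
```

```text
clock: 18.3
eef_pos: [554.8, -19.1, 147.2]
tcp_rot: [-0.001, 0.804, 0.594, -0.002]
contact_force: [-7.0, -0.5, 1.6]
grip_width: 39.3
grip_force: 82.6
```

```bash
python3 -m jog '[[[0,0,0,0,0,0.0005,1],[0,0,0,0,0,0.001,1],[0,0,0,0,0,0.0015,1],[0,0,0,0,0,0.002,1],[0,0,0,0,0,0.0025,1],[0,0,0,0,0,0.003,1],[0,0,0,0,0,0.0035,1],[0,0,0,0,0,0.0035,1],[0,0,0,0,0,0.0035,1],[0,0,0,0,0,0.0035,1]]]' 80
```

```text
clock: 19.3
eef_pos: [556.8, -18.8, 144.4]
tcp_rot: [0.0, 0.804, 0.594, 0.0]
contact_force: [3.1, 0.5, -14.7]
grip_width: 39.2
grip_force: 81.6
```

It snapped in about 3.8 mm above home. Next I'll press on down in small steps until the shoulder is hard on the rim.

```bash
python3 -m jog '[[[0,0,0,0,0,0.0005,1],[0,0,0,0,0,0.001,1],[0,0,0,0,0,0.0015,1],[0,0,0,0,0,0.002,1],[0,0,0,0,0,0.0025,1],[0,0,0,0,0,0.003,1],[0,0,0,0,0,0.003,1],[0,0,0,0,0,0.003,1],[0,0,0,0,0,0.003,1],[0,0,0,0,0,0.003,1]]]' 80
```

```text
clock: 20.3
eef_pos: [556.4, -18.7, 142.8]
tcp_rot: [0.0, 0.804, 0.594, -0.0]
contact_force: [-0.2, 0.7, -3.7]
grip_width: 39.3
grip_force: 82.3
```

```bash
python3 -m jog '[[[0,0,0,0,0,0.0003,1],[0,0,0,0,0,0.0006,1],[0,0,0,0,0,0.0009,1],[0,0,0,0,0,0.0012,1],[0,0,0,0,0,0.0015,1],[0,0,0,0,0,0.0015,1],[0,0,0,0,0,0.0015,1],[0,0,0,0,0,0.0015,1],[0,0,0,0,0,0.0015,1],[0,0,0,0,0,0.0015,1]]]' 80
```

```text
clock: 21.3
eef_pos: [556.4, -18.7, 141.7]
tcp_rot: [0.0, 0.804, 0.594, 0.0]
contact_force: [-0.3, -0.4, -4.3]
grip_width: 39.2
grip_force: 82.3
```

```bash
python3 -m jog '[[[0,0,0,0,0,0.0002,1],[0,0,0,0,0,0.0004,1],[0,0,0,0,0,0.0006,1],[0,0,0,0,0,0.0008,1],[0,0,0,0,0,0.0008,1],[0,0,0,0,0,0.0008,1],[0,0,0,0,0,0.0008,1],[0,0,0,0,0,0.0008,1],[0,0,0,0,0,0.0008,1],[0,0,0,0,0,0.0008,1]]]' 80
```

```text
clock: 22.3
eef_pos: [556.4, -18.7, 141.1]
tcp_rot: [0.0, 0.804, 0.594, 0.0]
contact_force: [-0.5, -0.0, -4.2]
grip_width: 39.0
grip_force: 82.3
```

```bash
python3 -m jog '[[[0,0,0,0,0,0.0002,1],[0,0,0,0,0,0.0004,1],[0,0,0,0,0,0.0006,1],[0,0,0,0,0,0.0008,1],[0,0,0,0,0,0.001,1],[0,0,0,0,0,0.001,1],[0,0,0,0,0,0.001,1],[0,0,0,0,0,0.001,1],[0,0,0,0,0,0.001,1],[0,0,0,0,0,0.001,1]]]' 80
```

```text
clock: 23.3
eef_pos: [556.5, -18.7, 140.5]
tcp_rot: [0.0, 0.804, 0.594, 0.0]
contact_force: [-1.6, -0.0, 2.1]
grip_width: 39.2
grip_force: 82.9
```

```bash
python3 -m jog '[[[0,0,0,0,0,0.0002,1],[0,0,0,0,0,0.0004,1],[0,0,0,0,0,0.0006,1],[0,0,0,0,0,0.0008,1],[0,0,0,0,0,0.0008,1],[0,0,0,0,0,0.0008,1],[0,0,0,0,0,0.0008,1],[0,0,0,0,0,0.0008,1],[0,0,0,0,0,0.0008,1],[0,0,0,0,0,0.0008,1]]]' 80
```

```text
clock: 24.3
eef_pos: [556.5, -18.6, 140.5]
tcp_rot: [0.0, 0.804, 0.594, 0.0]
contact_force: [-4.5, 0.0, 9.7]
grip_width: 39.5
grip_force: 83.7
```

The shoulder met the hard stop at TCP 140.5 with about 14 N net pressing. Now I'll lift slowly through the play.

```bash
python3 -m jog '[[[0,0,0,0,0,-0.001,1],[0,0,0,0,0,-0.002,1],[0,0,0,0,0,-0.003,1],[0,0,0,0,0,-0.0035,1],[0,0,0,0,0,-0.004,1],[0,0,0,0,0,-0.0045,1],[0,0,0,0,0,-0.005,1],[0,0,0,0,0,-0.005,1],[0,0,0,0,0,-0.005,1],[0,0,0,0,0,-0.005,1]]]' 80
```

```text
clock: 25.3
eef_pos: [556.4, -18.7, 143.5]
tcp_rot: [0.0, 0.804, 0.594, 0.0]
contact_force: [0.4, -0.8, -4.4]
grip_width: 39.1
grip_force: 83.0
```

```bash
python3 -m jog '[[[0,0,0,0,0,-0.0002,1],[0,0,0,0,0,-0.0004,1],[0,0,0,0,0,-0.0006,1],[0,0,0,0,0,-0.0008,1],[0,0,0,0,0,-0.001,1],[0,0,0,0,0,-0.0012,1],[0,0,0,0,0,-0.0012,1],[0,0,0,0,0,-0.0012,1],[0,0,0,0,0,-0.0012,1],[0,0,0,0,0,-0.0012,1]]]' 80
```

```text
clock: 26.3
eef_pos: [556.4, -18.7, 144.2]
tcp_rot: [-0.0, 0.804, 0.594, -0.0]
contact_force: [1.0, 0.5, -8.4]
grip_width: 38.8
grip_force: 82.5
```

```bash
python3 -m jog '[[[0,0,0,0,0,-0.0002,1],[0,0,0,0,0,-0.0004,1],[0,0,0,0,0,-0.0006,1],[0,0,0,0,0,-0.0008,1],[0,0,0,0,0,-0.0009,1],[0,0,0,0,0,-0.001,1],[0,0,0,0,0,-0.001,1],[0,0,0,0,0,-0.001,1],[0,0,0,0,0,-0.001,1],[0,0,0,0,0,-0.001,1]]]' 80
```

```text
clock: 27.3
eef_pos: [556.2, -18.7, 144.7]
tcp_rot: [-0.0, 0.804, 0.594, -0.0]
contact_force: [5.4, -0.2, -21.7]
grip_width: 38.9
grip_force: 82.5
```

```bash
python3 -m jog '[[[0,0,0,0,0,0.0002,1],[0,0,0,0,0,0.0002,1],[0,0,0,0,0,0.0002,1],[0,0,0,0,0,0.0002,1],[0,0,0,0,0,0.0015,1],[0,0,0,0,0,0.003,1],[0,0,0,0,0,0.0045,1],[0,0,0,0,0,0.0052,1],[0,0,0,0,0,0.0056,1],[0,0,0,0,0,0.0056,1]]]' 80
```

```text
clock: 28.3
eef_pos: [556.7, -18.6, 141.3]
tcp_rot: [0.0, 0.804, 0.594, 0.0]
contact_force: [1.1, 0.3, -5.1]
grip_width: 39.3
grip_force: 84.0
```

```bash
python3 -m jog '[[[0,0,0,0,0,0.0004,1],[0,0,0,0,0,0.0008,1],[0,0,0,0,0,0.0012,1],[0,0,0,0,0,0.0014,1],[0,0,0,0,0,0.0014,1],[0,0,0,0,0,0.0014,1],[0,0,0,0,0,0.0014,1],[0,0,0,0,0,0.0014,1],[0,0,0,0,0,0.0014,1],[0,0,0,0,0,0.0014,1]]]' 40
```

```text
clock: 29.3
eef_pos: [556.6, -18.6, 140.5]
tcp_rot: [0.0, 0.804, 0.594, 0.0]
contact_force: [-2.8, -0.2, 5.2]
grip_width: 39.1
grip_force: 85.0
```

```bash
python3 -m jog '[[[0,0,0,0,0,0,0.5],[0,0,0,0,0,0,0.4],[0,0,0,0,0,0,0.3],[0,0,0,0,0,0,0.2],[0,0,0,0,0,0,0.1],[0,0,0,0,0,0,0],[0,0,0,0,0,0,0],[0,0,0,0,0,0,0],[0,0,0,0,0,0,0],[0,0,0,0,0,0,0]]]'
```

```text
clock: 30.3
eef_pos: [556.4, -18.7, 139.9]
tcp_rot: [0.0, 0.804, 0.594, 0.0]
contact_force: [-0.0, -0.1, -0.2]
grip_width: 85.3
grip_force: 0.0
```

Released. Now I'll retreat straight up and look.

```bash
python3 -m jog '[[[0,0,0,0,0,-0.01,0],[0,0,0,0,0,-0.03,0],[0,0,0,0,0,-0.06,0],[0,0,0,0,0,-0.09,0],[0,0,0,0,0,-0.12,0],[0,0,0,0,0,-0.15,0],[0,0,0,0,0,-0.18,0],[0,0,0,0,0,-0.2,0],[0,0,0,0,0,-0.2,0],[0,0,0,0,0,-0.2,0]]]'
python3 - <<'E'
from look import *
s=ctrl.sense(); p=snap('wrist'); sc=snap('scene'); print(np.round(s['eef_pos'],1))
for a in ctrl.place_of(p,'gauge_grip')[:2]: print(np.round(won(p,s,a['xy'],161),1))
a=p['frame'][:,80:440,::-1]; b=sc['frame'][120:280,200:360,::-1]
cv2.imwrite('pics/f.png',np.hstack([a,cv2.resize(b,(384,384),interpolation=2)]))
E
```

```text
clock: 31.3
eef_pos: [556.4, -18.7, 290.4]
tcp_rot: [0.0, 0.804, 0.594, 0.0]
contact_force: [-0.5, -0.0, -1.1]
grip_width: 85.1
grip_force: 0.0
[556.4 -18.7 290.4]
[558.5 -18.  161. ]
```

View pics/f.png

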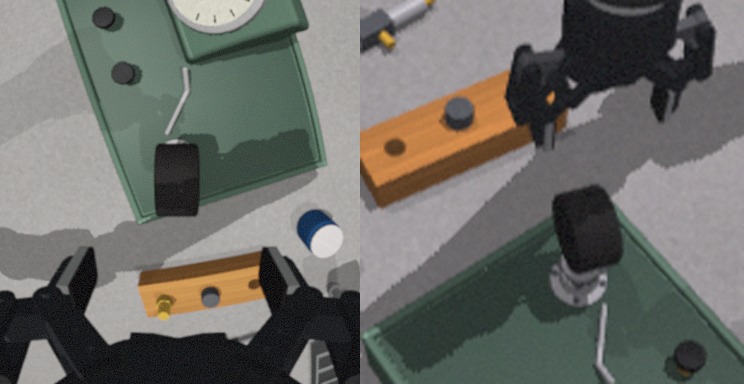

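The gauge stands upright in the coupler, at about (177,180) on the left and (588,235) on the right. The bystanders are undisturbed and the gripper is clear.

```bash
python3 -c "
from bench import ctrl
print(ctrl.hand_in())"
```

```text
the job is handed in; nothing more can be done
None
```

The gauge is plugged in and released upright, and the job is handed in (no verdict was returned): it was pressed home at about 14 N, and the latch held a tug of about 17 N for roughly half a second, with the rack items and can checked in the last picture.

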